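# Grease the spindle bearing with a push gun

## Robot

A 6-joint arm with a two-finger parallel gripper is mounted at the origin on the work surface. World frame = base frame: x ahead of the robot, y to its left, z up, the work surface at z = 0. Lengths are in m, angles in rad, forces in N, time in s.
With the tool pointing down it reaches from about 0.3 to 0.875 m from the base axis. Payload 6.4 kg.
Tool frame: the origin (TCP) lies midway between the tips of the shut fingers; the grasp point (between the pads) lies 19 mm behind it; z points along the fingers, y is the line along which they close (so a half turn about z gives the same grasp; the last joint's range is limited). The gripper opens to 85 mm and grips with 20 to 120 N. Pads are 22 mm wide; open, the fingers measure 114 mm over their backs; the gripper's body (76 mm by 85 mm) begins 54 mm behind the grasp point. The pads swing forward as they close: fully open they stand 13 mm farther back than shut.
Start: joints at [0.996, 0.181, 1.607, -0, 1.354, -0.206], TCP at [0.207, 0.536, 0.231] pointing down, gripper open.
Joint ranges: [-2.99, 2.99], [-0.89, 2.07], [0.3, 2.58], [-1.14, 4.28], [0, 2.63], [-3.12, 3.12]. Speed limits (rad/s): [2.57, 2.57, 3.01, 3.14, 3.14, 3.14].

## Interface

Orientations are given as a unit quaternion [w, x, y, z].
In Python, from bench import ctrl gives the robot as it stands.
- The arm moves only by the tool send_rows, never from a script. Its argument "motion" is a list of rows, each a list of 7 numbers: the turn, a rotation vector about the tool's x, y, z in degrees, then the shift along the tool's x, y, z in mm, then the closure, from -1 (fully open) to 1 (shut). In form: [[rx, ry, rz, tx, ty, tz, grip], ...]. A call has exactly 10 rows; each row shifts and turns the commanded pose from where the row before left it, along the tool's axes as they then stand; what a row does not reach is not made up. A row lasts 1/10 s, in which the tool goes at most 50 mm and 8.59 degrees, less where a joint would pass 70% of its speed; a pose out of reach is approached as far as the arm can. A call is refused whole if a number of a shift passes 50 or a number of a turn 8.59, either way. A call with a gripper value outside its range is refused whole. The fingers move at their own pace and stop on an object; the grip force is fixed at half the most. Time passes only in rows, so rows that do not move let the fingers close, or fill a call up. It gives the time, the measured TCP pose, the force, the opening and the grip force at its end, in the units of the state.
- ctrl.get_obs(): the state, without advancing time (a new reading comes with each control period).
- ctrl.camera(name): name is "scene" or "top" or "wrist"; returns a dict with "color" (420x560x3 uint8, red, green, blue), "z_map" (420x560 float32, m along the optical axis (not along the pixel's ray), 0 where there is no reading), "mtx" (3x3 intrinsics, pixels), "extrinsics" (4x4, takes a point from camera to world coordinates); the wrist camera has in their place "hand_eye" (4x4, takes a point from camera to tool coordinates, whose origin is the TCP and whose axes are the flange's). Camera axes: x right, y down, z forward; pixel columns grow to the right and rows downward; lengths in m; the calibration is good to about 2 mm. A picture is of the moment at which its call begins: read the wrist's pose just before it.
- ctrl.hand_in(): hands the job in; it is judged then, once.
The state is a dict: "time_s": time; "q": joint angles; "dq": joint speeds; "joint_efforts": joint torques, N m; "eef_pos": TCP position; "eef_rot": TCP orientation; "wrist_force": force on the tool from outside, world axes, zero at the start; "torque": the same for the moment, N m; "opening": opening from 0.0 (shut) to 1.0 (fully open); "grasp_force": force on a finger pad.
Only numpy, scipy, OpenCV 4.12 (cv2) and the standard library are available. Lean on these libraries where they do the work, as an engineer would, in place of code of your own. Each camera call takes 0.05 s, during which the arm holds its last target. There are 200 camera calls.

## Task

Grease the spindle bearing next to the belt pulley (the other bearing is already done): take the push-type grease gun out of its wooden block and press its coupler squarely onto that bearing's tilted nipple until it snaps on. Only then push the barrel on, in line with the nipple, against the gun's spring to the end of its stroke, and finish while still gripping the gun and holding it pressed home. Leave the other things on the bench where they are.

Things in the scene. Friction and masses are not known exactly. Their poses are not given: they have to be found in the camera images.
- gun: Push-type grease gun, 0.44 kg, upright, coupler down, in the block's big hole; the barrel rests on the block. Barrel: red cylinder with aluminium caps, 35 mm across, 105 mm long; grip its upper part from above. Origin: centre of the barrel's front (lower) face; z along the barrel to its rear cap (up). Below it come a steel plunger tube (12 mm) and the brass coupler (18 mm across). Yaw has no meaning.
- mouth (a point): Centre of the coupler's open mouth, 58 mm below the gun's origin (38 mm with the stroke pressed home); z points into the coupler, to the barrel. A cone 14 mm wide at the mouth leads the nipple's head to four spring jaws 7 mm inside; a push of about 5 to 11 N snaps them over the head, and the nipple's tip then meets the seat 14 mm inside the mouth.
- plunger (a joint): Stroke of the gun: how far tube and coupler are pushed into the barrel, in m, 0 (spring out) to 0.020 (pressed home). The spring needs 12 N before it moves and 20 N at the end, more than the snap needs, and drives it back out when the push ends.
- stand: Beech block, fixed, 110 x 110 mm, 70 mm high, origin at the centre of its underside. The gun's coupler and tube hang in its middle hole, 25 mm across and right through; small empty holes near the corners.
- spindle: Spindle, fixed: a 25 mm steel shaft along the body's y, 54.5 mm above the bench, in two green pillow blocks on a grey plate 150 x 200 x 18 mm. Origin: centre of the plate's underside. Black V-belt pulley (80 mm) at y = +112 mm; the bearing beside it, at y = +60 mm, is to be greased. The other, at y = -60 mm, has the same nipple and is done. Housings 89 mm high.
- nipple_tip (a point): Tip of the brass grease nipple on the bearing beside the pulley. z is the nipple's axis, pointing out of the bearing; it leans 30 degrees from upright towards the spindle's -x (the robot's side). Head 8 mm across, neck behind it 4.4 mm; the nipple stands 16 mm out of the round housing.
- tin: Bystander: upright tin with a blue band, 84 mm in diameter, 105 mm high, origin at the centre of its underside.
- oil: Bystander: green oil bottle, 60 mm in diameter, 170 mm high, origin at the centre of its underside.
- carton: Bystander: small closed cardboard carton, 60 x 90 x 45 mm high, origin at the centre of its underside.
- driver: Bystander: screwdriver with a blue handle lying on the bench along its x, 190 mm long, handle 26 mm thick at -x, origin at mid-length on the bench.

How it is judged:
By the outcome, as a careful person would: the job done as asked, in the order asked, and still so for the second after the job is handed in, while the arm keeps its last pose, push and grip.
It also fails if it takes over 45 s, if anything falls off the work surface, if the arm or the gripper's body presses on something with over 40 N, if the wrist force passes 120 N, or if a joint passes its speed limit or range.

## Working session

There is one attempt and no reset: what is moved stays moved. The work goes in short steps, Python scripts to look and compute and a tool call to move; the robot and the scene stay as the last step left them, time stands still between calls to the robot, and variables do not carry over. Pictures are saved under pics/ and viewed, at most 10 in all, crops included, and the job is handed in when it is done.

Besides the shell and the picture viewer there is one more tool, called after ">>>" as name(argument=value, ...) on one line, values as JSON. send_rows: Moves the arm, as the interface text tells. Its arguments: {"type":"object","properties":{"motion":{"type":"array","items":{"type":"array","items":{"type":"number"}}}},"required":["motion"]}

```bash
mkdir -p pics; cat > h.py <<'E'
import numpy as np, cv2
from bench import ctrl
from scipy.spatial.transform import Rotation as R
def cam(n):
    o=ctrl.get_obs(); c=ctrl.camera(n); 
    if n=='wrist':
        T=np.eye(4); q=o['eef_rot']; T[:3,:3]=R.from_quat([q[1],q[2],q[3],q[0]]).as_matrix(); T[:3,3]=o['eef_pos']
        c['E']=T@c['hand_eye']
    else: c['E']=np.array(c['extrinsics'])
    return c
def pts(c):
    z=c['z_map'];v,u=np.mgrid[:z.shape[0],:z.shape[1]];K=c['mtx']
    P=np.stack([(u-K[0,2])/K[0,0]*z,(v-K[1,2])/K[1,1]*z,z],-1)
    P=P@c['E'][:3,:3].T+c['E'][:3,3]; P[z==0]=np.nan
    return P
def save(c,n,box=None,s=1):
    im=c['color'][...,::-1]
    if box: im=im[box[1]:box[3],box[0]:box[2]]
    cv2.imwrite('pics/'+n,cv2.resize(im,None,fx=s,fy=s,interpolation=cv2.INTER_CUBIC))
E
python3 - <<'E'
from h import *
import pickle
d={n:cam(n) for n in('scene','top')}
pickle.dump(d,open('d.pkl','wb'))
im=np.hstack([cv2.resize(d[n]['color'],(400,300),interpolation=cv2.INTER_AREA) for n in d])
im=np.vstack([d[n]['color'] for n in d])
save(d['top'],'top.png');save(d['scene'],'scene.png')
print(ctrl.get_obs())
E
```

```text
{'time_s': 0.1, 'q': array([ 9.95726867e-01,  1.81475839e-01,  1.60789475e+00, -6.83827097e-06,
        1.35378421e+00, -2.06303255e-01]), 'dq': array([-2.47494375e-04, -3.07447377e-03, -1.92600178e-03, -8.46911635e-04,
       -2.64207479e-03,  4.95596731e-05]), 'joint_efforts': array([ 4.05694345e-04, -4.45879984e+01, -3.52237701e+01, -3.09387397e-04,
        4.09195869e-03,  4.55258350e-05]), 'eef_pos': array([0.20698477, 0.53593269, 0.23047553]), 'eef_rot': array([-2.94364236e-04,  1.83339346e-01,  9.83049375e-01, -7.23489737e-04]), 'wrist_force': array([-0.36660315,  0.60006772, -0.17086099]), 'torque': array([-0.02469872,  0.05121113,  0.02003965]), 'grasp_force': 0.0, 'opening': 0.9975310286118637}
```

View pics/top.png

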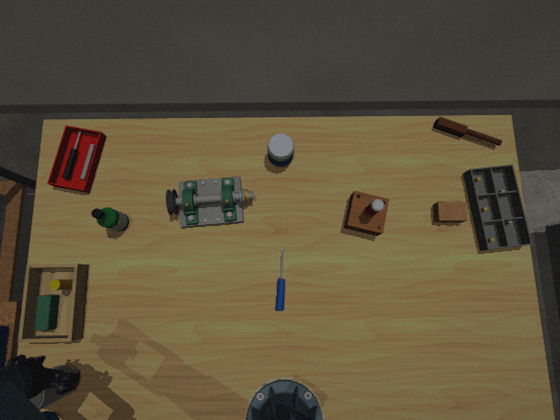

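View pics/scene.png

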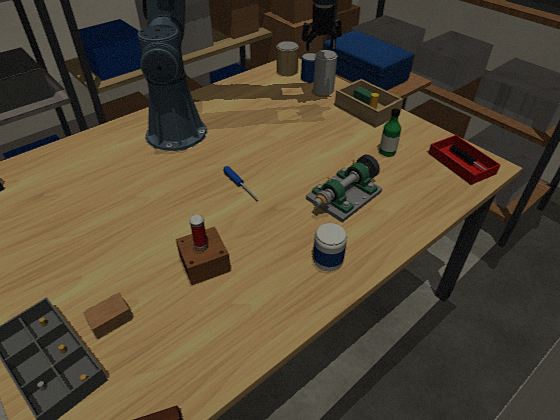

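The top view shows the gun cap at (377,206) on its block at (366,213). The spindle plate is near (211,202), with the pulley at (172,202) on the left (+y) and the target housing at about (190,197). The scene view agrees.

```bash
python3 - <<'E'
from h import *
import pickle
d=pickle.load(open('d.pkl','rb'))
for n,box in(('top',(335,180,400,245)),('scene',(165,200,240,290))):
    c=d[n];P=pts(c);m=np.zeros(P.shape[:2],bool);m[box[1]:box[3],box[0]:box[2]]=1
    for lo,hi in((.165,.19),(.10,.16),(.06,.08)):
        q=P[m&(P[...,2]>lo)&(P[...,2]<hi)]
        print(n,lo,len(q),np.nanmedian(q,0).round(4) if len(q) else'',q.min(0).round(3) if len(q) else'',q.max(0).round(3) if len(q) else'')
c=d['top'];P=pts(c);K=c['mtx']
for u,v in((377,206),(366,213),(172,202),(188,200),(228,195),(211,202),(183,225),(242,222),(238,179)): print((u,v),P[v,u].round(3))
m=np.zeros(P.shape[:2],bool);m[170:235,178:246]=1
q=P[m&(P[...,2]>.012)&(P[...,2]<.026)]
r=cv2.minAreaRect((q[:,:2]*1000).astype(np.float32));print(r,len(q))
q=P[m&(P[...,2]>.075)];print('hi',len(q));
for a in q[np.argsort(-q[:,1])]:print(a.round(3),end=' ')
E
```

```text
top 0.165 125 [ 0.6021 -0.2682  0.1732] [ 0.588 -0.288  0.165] [ 0.62  -0.253  0.181]
top 0.1 72 [ 0.5941 -0.2577  0.1298] [ 0.587 -0.279  0.1  ] [ 0.616 -0.253  0.159]
top 0.06 1054 [ 0.5936 -0.2593  0.0688] [ 0.538 -0.335  0.06 ] [ 0.669 -0.203  0.079]
scene 0.165 132 [ 0.6111 -0.273   0.1737] [ 0.59  -0.288  0.165] [ 0.624 -0.254  0.178]
scene 0.1 230 [ 0.6188 -0.2778  0.1314] [ 0.598 -0.288  0.1  ] [ 0.625 -0.257  0.16 ]
scene 0.06 1221 [ 0.6201 -0.2806  0.0697] [ 0.538 -0.335  0.06 ] [ 0.673 -0.204  0.08 ]
(377, 206) [ 0.599 -0.266  0.175]
(366, 213) [ 0.595 -0.256  0.086]
(172, 202) [0.636 0.326 0.093]
(188, 200) [0.642 0.28  0.088]
(228, 195) [0.657 0.16  0.085]
(211, 202) [0.65  0.223 0.016]
(183, 225) [0.577 0.31  0.015]
(242, 222) [ 0.587  0.125 -0.003]
(238, 179) [0.725 0.137 0.015]
((654.307861328125, 225.31976318359375), (150.17291259765625, 203.13589477539062), 4.211816310882568) 1396
hi 384
[0.645 0.304 0.075] [0.669 0.3   0.08 ] [0.665 0.3   0.083] [0.659 0.299 0.084] [0.662 0.299 0.084] [0.65  0.299 0.084] [0.643 0.299 0.084] [0.676 0.298 0.077] [0.646 0.298 0.086] [
[... 6798 characters left out ...]
 [0.662 0.151 0.088] [0.664 0.15  0.091] [0.655 0.15  0.091] [0.671 0.149 0.077] [0.637 0.149 0.075] [0.634 0.149 0.075] [0.664 0.149 0.079] [0.64  0.149 0.077] [0.642 0.148 0.078] [0.661 0.148 0.081] [0.666 0.148 0.083] [0.654 0.148 0.083] [0.647 0.148 0.084] [0.65  0.148 0.084] [0.657 0.148 0.085] [0.644 0.148 0.084] [0.643 0.146 0.075] [0.674 0.124 0.075] [0.668 0.124 0.076] [0.661 0.124 0.076] [0.655 0.124 0.077] [0.663 0.124 0.081] [0.664 0.121 0.076] [0.661 0.121 0.076] [0.652 0.121 0.077] [0.654 0.121 0.079] [0.658 0.121 0.079] [0.648 0.121 0.079] [0.671 0.118 0.076] [0.664 0.118 0.08 ] [0.655 0.115 0.075] [0.664 0.115 0.077] [0.657 0.115 0.08 ] [0.652 0.112 0.076] [0.658 0.112 0.077]
```

```bash
cat >> h.py <<'E'
def pose():
    o=ctrl.get_obs();q=o['eef_rot'];return np.array(o['eef_pos']),R.from_quat([q[1],q[2],q[3],q[0]]),o
def rel(p,Rm):
    "total turn (deg rotvec) and shift (mm) in present tool axes and, after turn, in new tool axes"
    p0,R0,o=pose();d=(np.array(p)-p0)*1000
    print('turn',(np.degrees((R0.inv()*Rm).as_rotvec())).round(2),'shift now',R0.inv().apply(d).round(1),'after turn',Rm.inv().apply(d).round(1),'t',o['time_s'],'F',np.round(o['wrist_force'],1))
def tool(yaw,tilt):
    "y axis along spindle y, z down leaning by tilt to spindle +x"
    c,s=np.cos(yaw),np.sin(yaw);y=np.array([-s,c,0]);x=np.array([c,s,0]);z=np.sin(tilt)*x-np.cos(tilt)*np.array([0,0,1])
    return R.from_matrix(np.stack([np.cross(y,z),y,z],1))
E
python3 - <<'E'
from h import *
np.set_printoptions(suppress=True,precision=4)
print(ctrl.camera('wrist')['hand_eye']);Rm=tool(np.radians(4.2),0);print(Rm.as_matrix())
rel([.56,.283,.30],Rm)
E
```

```text
[[-0.0018 -0.9597 -0.2809  0.0716]
 [ 1.     -0.0019 -0.0001 -0.0012]
 [-0.0004 -0.2809  0.9597 -0.1419]
 [ 0.      0.      0.      1.    ]]
[[-0.9973 -0.0732  0.    ]
 [-0.0732  0.9973  0.    ]
 [-0.      0.     -1.    ]]
turn [ -0.07  -0.03 -25.33] shift now [-420.4 -108.8  -69.4] after turn [-333.5 -278.2  -69.4] t 0.15 F [-0.4 -0.2 -0.1]
```

>>> send_rows(motion=[[0,0,-2.5,-44,-12,-2,-1],[0,0,-2.5,-44,-14,-2,-1],[0,0,-2.5,-43,-16,-2,-1],[0,0,-2.5,-42,-18,-2,-1],[0,0,-2.5,-41,-20,-2,-1],[0,0,-2.5,-40,-21,-2,-1],[0,0,-2.5,-39,-22,-2,-1],[0,0,-2.5,-39,-23,-2,-1],[0,0,-2.5,-38,-25,-2,-1],[0,0,-2.5,-37,-26,-2,-1]])

```text
time_s: 1.15
eef_pos: [0.5776, 0.2693, 0.251]
eef_rot: [-0.0, -0.035, 0.999, -0.0]
wrist_force: [0.4, 1.3, 1.1]
opening: 1.001
grasp_force: 0.0
```

```bash
python3 - <<'E'
from h import *
import pickle
p,r,o=pose();print(p,o['time_s'],o['q'].round(2))
c=cam('wrist');pickle.dump(c,open('w1.pkl','wb'));save(c,'w1.png')
P=np.array([.625,.283,.098]);E=np.linalg.inv(c['E']);x=c['mtx']@(E[:3,:3]@P+E[:3,3]);print(x[:2]/x[2])
rel([.606,-.270,.27],tool(np.radians(4.2),0))
E
```

```text
[0.57760692 0.26926273 0.25104496] 1.15 [ 0.25  0.3   1.42  0.    1.42 -1.39]
[287.0341893  237.22504957]
turn [-0.16  0.2  -0.38] shift now [  12.8 -534.8  -17.4] after turn [  16.3 -534.7  -18.9] t 1.2 F [ 0.4 -4.9  0. ]
```

View pics/w1.png

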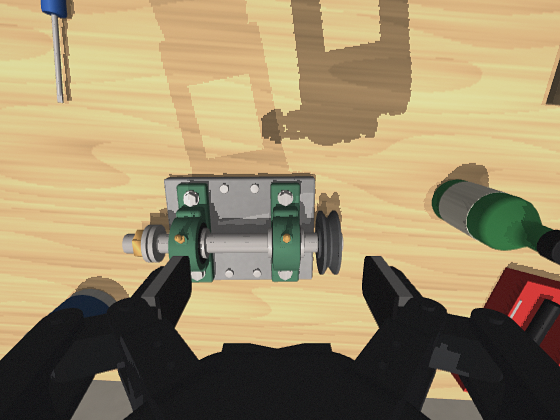

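The target nipple head is at (287,238) in the wrist view, beside the pulley, and my prediction was (287,237). The done nipple is at (180,239). I'll refine the fit and move on to the gun.

```bash
python3 - <<'E'
from h import *
import pickle
c=pickle.load(open('w1.pkl','rb'));P=pts(c);print(c['mtx'][0,0])
m=np.zeros(P.shape[:2],bool);m[170:285,160:320]=1
q=P[m&(P[...,2]>.013)&(P[...,2]<.022)]
print(cv2.minAreaRect((q[:,:2]*1000).astype(np.float32)),len(q),np.median(q[:,2]))
# shaft axis between housings
q=P[225:262,212:268].reshape(-1,3);q=q[q[:,2]>.062];print('shaft',len(q),q[:,2].max());
A=np.polyfit(q[:,1],q[:,0],1);print(A,'yaw',-np.degrees(np.arctan(A[0])))
h=cv2.cvtColor(c['color'],cv2.COLOR_RGB2HSV)
for u0 in(287,180):
    b=np.zeros(m.shape,bool);b[228:250,u0-10:u0+10]=1;k=b&(h[...,0]<32)&(h[...,1]>90)&(h[...,2]>60)
    v,u=np.nonzero(k);print(len(v),u.mean(),v.mean(),u.min(),u.max(),v.min(),v.max(),P[k].mean(0).round(4),P[k][P[k][:,2].argsort()[-8:]].mean(0).round(4))
save(c,'w1c.png',(265,215,310,260),10)
E
```

```text
290.83195962657004
((653.566162109375, 225.44403076171875), (149.48472595214844, 202.2849578857422), 3.9436018466949463) 6783 0.017306964490186205
shaft 761 0.06776485596735182
[-0.07845145  0.67011395] yaw 4.485749126378192
57 286.140350877193 237.7719298245614 283 290 234 242 [nan nan nan] [nan nan nan]
70 179.42857142857142 238.5857142857143 174 184 235 243 [0.6365 0.1645 0.0933] [0.6349 0.1629 0.0982]
```

>>> send_rows(motion=[[0,0,0,1,-47,-2,-1],[0,0,0,1,-48,-2,-1],[0,0,0,1,-48,-2,-1],[0,0,0,1,-48,-2,-1],[0,0,0,1,-48,-2,-1],[0,0,0,1,-48,-2,-1],[0,0,0,1,-48,-2,-1],[0,0,0,1,-48,-2,-1],[0,0,0,1,-48,-2,-1],[0,0,0,1,-48,-2,-1]])

```text
time_s: 2.2
eef_pos: [0.5984, -0.2096, 0.271]
eef_rot: [-0.0, -0.034, 0.999, 0.0]
wrist_force: [0.9, -0.0, -0.4]
opening: 1.001
grasp_force: 0.0
```

```bash
python3 - <<'E'
from h import *
import pickle
c=cam('wrist');pickle.dump(c,open('w2.pkl','wb'));save(c,'w2.png')
P=pts(c)
q=P[(P[...,2]>.166)&(P[...,2]<.185)&(abs(P[...,0]-.606)<.03)&(abs(P[...,1]+.27)<.03)]
print(len(q));
if len(q): print(q.min(0),q.max(0),cv2.minEnclosingCircle((q[:,:2]*1000).astype(np.float32)))
p,r,o=pose();print(p);rel([.606,-.270,.27],tool(np.radians(4.2),0))
E
```

```text
1249
[ 0.58622256 -0.2875593   0.16603529] [ 0.62073345 -0.25275121  0.17654975] ((603.604736328125, -269.9374694824219), 17.66316032409668)
[ 0.59800178 -0.21751303  0.27115147]
turn [-0.26 -0.02 -0.65] shift now [ -4.7 -52.9   1.4] after turn [ -4.1 -52.9   1.2] t 2.25 F [-2.7 -5.   0.2]
```

View pics/w2.png

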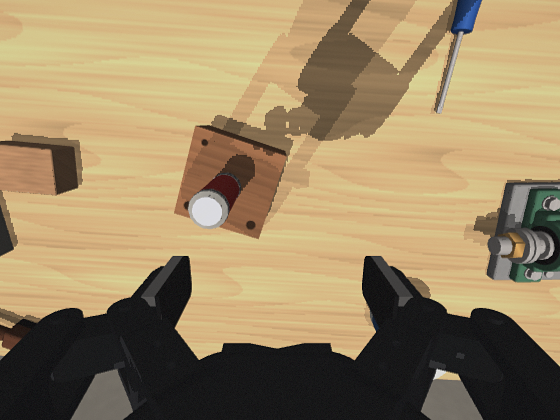

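View pics/w1c.png

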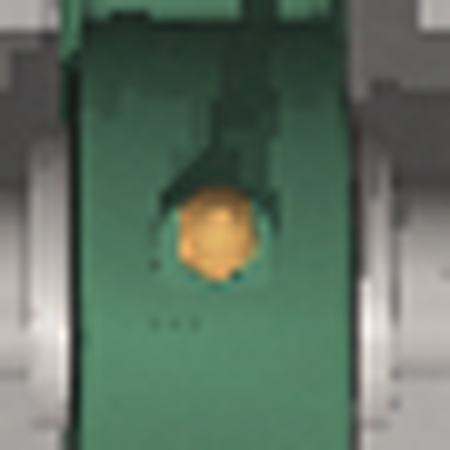

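Wrist view 2 shows the gun cap at (208,210), upright in the block. The crop puts the target nipple's head at full-image pixel (286.7,238.5), which agrees with the plate fit to about 1 mm.

>>> send_rows(motion=[[0,0,0,-1,-16,0,-1],[0,0,0,-1,-18,0,-1],[0,0,0,0,-17,10,-1],[0,0,0,0,0,20,-1],[0,0,0,0,0,20,-1],[0,0,0,0,0,20,-1],[0,0,0,0,0,10,-1],[0,0,0,0,0,0,-1],[0,0,0,0,0,0,-1],[0,0,0,0,0,0,-1]])

```text
time_s: 3.25
eef_pos: [0.605, -0.259, 0.1927]
eef_rot: [0.001, -0.034, 0.999, -0.001]
wrist_force: [0.3, -0.6, 0.3]
opening: 0.999
grasp_force: 0.0
```

```bash
python3 - <<'E'
from h import *
c=cam('wrist');P=pts(c);print(pose()[0])
q=P[(P[...,2]>.169)&(P[...,2]<.185)&(abs(P[...,0]-.606)<.03)&(abs(P[...,1]+.27)<.03)]
print(len(q))
if len(q): print(q.min(0),q.max(0),cv2.minEnclosingCircle((q[:,:2]*1000).astype(np.float32)))
save(c,'w3.png')
rel([.604,-.270,.126],tool(np.radians(4.2),0))
E
```

```text
[ 0.60493407 -0.25901688  0.19276845]
2367
[ 0.58611341 -0.28728079  0.16902463] [ 0.62089413 -0.25297472  0.1759716 ] ((603.7771606445312, -270.42535400390625), 17.91392707824707)
turn [-0.08  0.11 -0.32] shift now [  1.8 -10.8  66.8] after turn [  1.7 -10.9  66.8] t 3.3 F [ 0.7 -0.3 -0.3]
```

>>> send_rows(motion=[[0,0,-0.3,2,-11,7,-1],[0,0,0,0,0,20,-1],[0,0,0,0,0,20,-1],[0,0,0,0,0,20,-1],[0,0,0,0,0,0,-1],[0,0,0,0,0,0,-1],[0,0,0,0,0,0,1],[0,0,0,0,0,0,1],[0,0,0,0,0,0,1],[0,0,0,0,0,0,1]])

```text
time_s: 4.3
eef_pos: [0.6034, -0.2698, 0.1254]
eef_rot: [0.001, -0.036, 0.999, -0.0]
wrist_force: [-1.1, 0.0, 1.8]
opening: 0.401
grasp_force: 59.3
```

>>> send_rows(motion=[[0,0,0,0,0,0,1],[0,0,0,0,0,0,1],[0,0,0,0,0,-10,1],[0,0,0,0,0,-15,1],[0,0,0,0,0,-20,1],[0,0,0,0,0,-20,1],[0,0,0,0,0,-20,1],[0,0,0,0,0,-20,1],[0,0,0,0,0,0,1],[0,0,0,0,0,0,1]])

```text
time_s: 5.3
eef_pos: [0.603, -0.2698, 0.2295]
eef_rot: [0.0, -0.036, 0.999, -0.0]
wrist_force: [-0.7, 0.8, -4.6]
opening: 0.398
grasp_force: 60.1
```

```bash
cat >> h.py <<'E'
TIP=np.array([.6245,.2834,.0982]);YAW=np.radians(4.2);L=.1134
def approach(gap,tip=TIP,tilt=30,yaw=YAW):
    T=tool(yaw,np.radians(tilt));z=T.as_matrix()[:,2];rel(np.array(tip)-z*(gap+L),T)
E
python3 - <<'E'
from h import *
approach(.05)
rel([.54,.27,.29],tool(YAW,0))
E
```

```text
turn [-3.000e-02 -2.997e+01 -2.000e-02] shift now [ 20.  550.2 -10.4] after turn [ 12.  550.2 -18.7] t 5.3 F [-0.7  0.8 -4.6]
turn [-0.03  0.03 -0.03] shift now [ 23.5 543.  -60.7] after turn [ 23.2 543.  -60.5] t 5.3 F [-0.7  0.8 -4.6]
```

>>> send_rows(motion=[[0,0,0,0,10,-20,1],[0,0,0,0,25,-20,1],[0,-3,0,0,40,-20,1],[0,-4,0,0,45,0,1],[0,-4,0,0,45,0,1],[0,-4,0,0,45,0,1],[0,-4,0,0,45,0,1],[0,-4,0,0,45,0,1],[0,-4,0,0,45,0,1],[0,-3,0,0,45,0,1]])

```text
time_s: 6.3
eef_pos: [0.5724, 0.1207, 0.2869]
eef_rot: [0.258, -0.035, 0.966, 0.01]
wrist_force: [1.3, 0.2, -5.5]
opening: 0.394
grasp_force: 60.7
```

>>> send_rows(motion=[[0,0,0,0,45,0,1],[0,0,0,0,45,0,1],[0,0,0,0,40,0,1],[0,0,0,0,20,0,1],[0,0,0,0,10,0,1],[0,0,0,0,0,0,1],[0,0,0,0,0,0,1],[0,0,0,0,0,0,1],[0,0,0,0,0,0,1],[0,0,0,0,0,0,1]])

```text
time_s: 7.3
eef_pos: [0.5633, 0.2778, 0.2894]
eef_rot: [0.259, -0.034, 0.965, 0.009]
wrist_force: [0.1, -0.3, -4.3]
opening: 0.398
grasp_force: 61.1
```

```bash
python3 - <<'E'
from h import *
approach(.05)
E
```

```text
turn [-0.06  0.01 -0.1 ] shift now [42.4  1.  32.9] after turn [42.4  1.1 33. ] t 7.3 F [ 0.1 -0.3 -4.3]
```

>>> send_rows(motion=[[0,0,0,10,0,0,1],[0,0,0,16,1,0,1],[0,0,0,16,0,10,1],[0,0,0,0,0,15,1],[0,0,0,0,0,15,1],[0,0,0,0,0,10,1],[0,0,0,0,0,0,1],[0,0,0,0,0,0,1],[0,0,0,0,0,0,1],[0,0,0,0,0,0,1]])

```text
time_s: 8.3
eef_pos: [0.5518, 0.2791, 0.2259]
eef_rot: [0.259, -0.035, 0.965, 0.01]
wrist_force: [0.7, 0.1, -4.0]
opening: 0.397
grasp_force: 61.2
```

```bash
python3 - <<'E'
from h import *
import pickle
approach(.03)
c=cam('wrist');s=cam('scene');pickle.dump((c,s),open('w4.pkl','wb'))
def proj(c,P):
    E=np.linalg.inv(c['E']);x=c['mtx']@(E[:3,:3]@P+E[:3,3]);return (x[:2]/x[2]).round(1)
p,r,o=pose();z=r.as_matrix()[:,2]
for k in(c,s):print('tip',proj(k,TIP),'base',proj(k,TIP+z*.016),'mouth',proj(k,p+z*L),'origin',proj(k,p+z*(L-.058)))
u,v=map(int,proj(c,TIP));save(c,'w4.png',(max(u-60,0),max(v-60,0),u+60,v+60),5);print(u-60,v-60)
u,v=map(int,proj(s,TIP));save(s,'s4.png',(u-50,v-60,u+50,v+40),6);print(u-50,v-60,s['mtx'][0,0])
E
```

```text
turn [ 0.01  0.07 -0.03] shift now [ 0.8 -1.1  3.6] after turn [ 0.8 -1.1  3.6] t 8.3 F [ 0.7  0.1 -4. ]
tip [276.7 194.8] base [276.7 191.2] mouth [277.8 204.3] origin [278.1 226.1]
tip [352.3 158.7] base [353.8 163.4] mouth [349.5 148.8] origin [343.9 131.5]
216 134
302 98 436.99878874824134
```

View pics/w4.png

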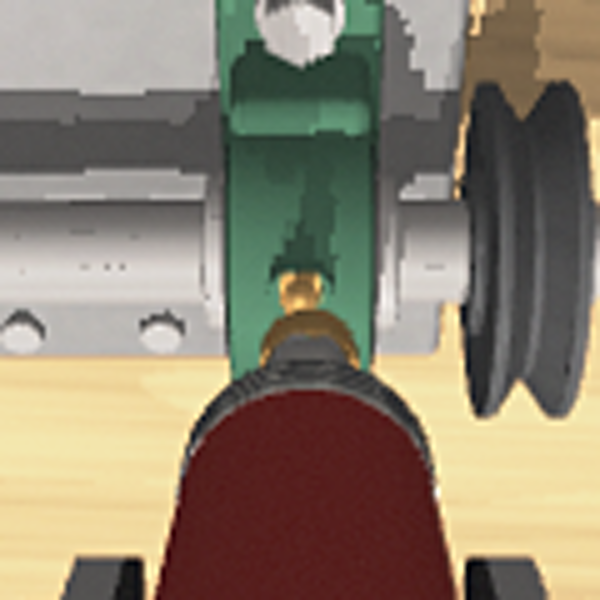

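View pics/s4.png

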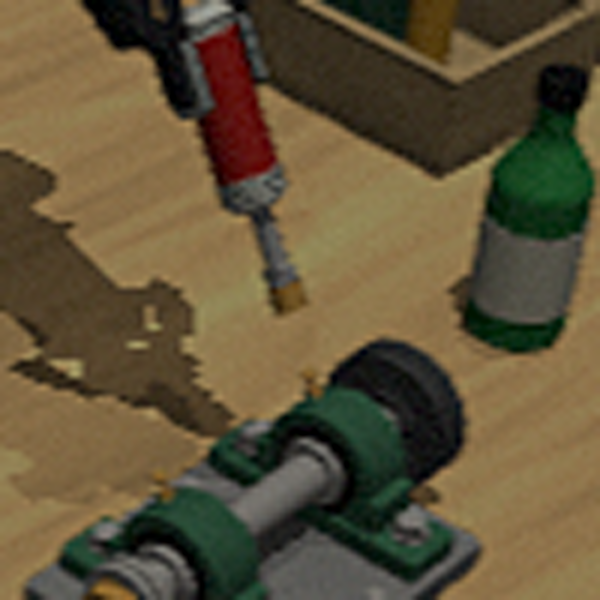

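The wrist crop shows the coupler rim centred at u=277.8 and the nipple head at u=276.4, v=192, so y is about 1.1 mm off, as computed. The scene crop shows the gun in line with the nipple. I'll check tool x and z with a cylinder fit of the housing.

```bash
python3 - <<'E'
from h import *
import pickle
from scipy.optimize import least_squares
a=pickle.load(open('w1.pkl','rb'));c,s=pickle.load(open('w4.pkl','rb'));d=pickle.load(open('d.pkl','rb'))['top']
X=np.array([np.cos(YAW),np.sin(YAW),0]);Y=np.array([-np.sin(YAW),np.cos(YAW),0])
O=np.array([.654,.2254,0])
for n,k in(('w1',a),('w4',c),('top',d),('scene',s)):
    q=pts(k).reshape(-1,3);q=q[~np.isnan(q[:,0])]-O
    x,y,z=q@X,q@Y,q[:,2]
    for y0 in(.06,-.06):
        m=(abs(y-y0)<.012)&(z>.062)&(z<.105)&(abs(x)<.04)
        f=lambda t:np.hypot(x[m]-t[0],z[m]-t[1])-.0345
        r=least_squares(f,[0,.0545],loss='soft_l1',f_scale=.001);print(n,y0,m.sum(),(r.x*1000).round(2),np.median(abs(r.fun)).round(5))
    m=(abs(y)<.035)&(z>.06)&(z<.08)&(abs(x)<.02)
    r=least_squares(lambda t:np.hypot(x[m]-t[0],z[m]-t[1])-.0125,[0,.0545],loss='soft_l1',f_scale=.001);print(n,'shaft',m.sum(),(r.x*1000).round(2))
E
```

```text
w1 0.06 1050 [-0.17 53.72] 0.00048
w1 -0.06 811 [3.000e-02 5.376e+01] 0.00055
w1 shaft 909 [-4.000e-02  5.355e+01]
w4 0.06 706 [ 0.24 54.31] 0.00062
w4 -0.06 1028 [-0.1  53.76] 0.00052
w4 shaft 818 [-0.14 53.61]
top 0.06 163 [ 0.21 53.07] 0.00117
top -0.06 165 [ 0.77 52.95] 0.00113
top shaft 133 [-0.39 53.08]
scene 0.06 113 [-4.000e-02  5.459e+01] 0.0015
scene -0.06 127 [ 0.53 54.76] 0.00125
scene shaft 102 [ 1.78 54.55]
```

>>> send_rows(motion=[[0,0,0,1,-1,4,1],[0,0,0,0,0,5,1],[0,0,0,0,0,5,1],[0,0,0,0,0,5,1],[0,0,0,0,0,5,1],[0,0,0,0,0,5,1],[0,0,0,0,0,3,1],[0,0,0,0,0,0,1],[0,0,0,0,0,0,1],[0,0,0,0,0,0,1]])

```text
time_s: 9.4
eef_pos: [0.5668, 0.2791, 0.1971]
eef_rot: [0.259, -0.035, 0.965, 0.009]
wrist_force: [1.3, -0.3, -5.6]
opening: 0.396
grasp_force: 61.2
```

```bash
python3 - <<'E'
from h import *
approach(0)
E
```

```text
turn [-0.01  0.02 -0.03] shift now [-0.7  0.1  1.1] after turn [-0.7  0.1  1.1] t 9.4 F [ 1.3 -0.3 -5.6]
```

>>> send_rows(motion=[[0,0,0,-0.6,0,1,1],[0,0,0,0,0,1,1],[0,0,0,0,0,1,1],[0,0,0,0,0,1,1],[0,0,0,0,0,1,1],[0,0,0,0,0,1,1],[0,0,0,0,0,1,1],[0,0,0,0,0,0,1],[0,0,0,0,0,0,1],[0,0,0,0,0,0,1]])

```text
time_s: 10.4
eef_pos: [0.5707, 0.2793, 0.191]
eef_rot: [0.259, -0.035, 0.965, 0.009]
wrist_force: [-0.3, -0.5, -2.5]
opening: 0.39
grasp_force: 61.2
```

```bash
python3 - <<'E'
from h import *
approach(0);p,r,o=pose();print('tool F',r.inv().apply(o['wrist_force']).round(2))
E
```

```text
turn [-0.01  0.   -0.03] shift now [-0.3  0.1 -6. ] after turn [-0.3  0.1 -6. ] t 10.4 F [-0.3 -0.5 -2.5]
tool F [ 1.59 -0.44  1.99]
```

>>> send_rows(motion=[[0,0,0,0,0,0.5,1],[0,0,0,0,0,0.5,1],[0,0,0,0,0,0.5,1],[0,0,0,0,0,0.5,1],[0,0,0,0,0,0,1],[0,0,0,0,0,0,1],[0,0,0,0,0,0,1],[0,0,0,0,0,0,1],[0,0,0,0,0,0,1],[0,0,0,0,0,0,1]])

```text
time_s: 11.4
eef_pos: [0.5717, 0.2793, 0.1893]
eef_rot: [0.259, -0.035, 0.965, 0.009]
wrist_force: [-1.1, -0.9, -3.2]
opening: 0.397
grasp_force: 61.3
```

```bash
python3 - <<'E'
from h import *
approach(0);p,r,o=pose();print('tool F',r.inv().apply(o['wrist_force']).round(2),o['torque'])
E
```

```text
turn [-0.02  0.   -0.03] shift now [-0.3  0.2 -8. ] after turn [-0.3  0.2 -8. ] t 11.4 F [-1.1 -0.9 -3.2]
tool F [ 2.6  -0.8   2.17] [-0.39466843  0.74364304 -0.18113449]
```

>>> send_rows(motion=[[0,0,0,0,0,0.5,1],[0,0,0,0,0,0.5,1],[0,0,0,0,0,0.5,1],[0,0,0,0,0,0.5,1],[0,0,0,0,0,0.5,1],[0,0,0,0,0,0.5,1],[0,0,0,0,0,0,1],[0,0,0,0,0,0,1],[0,0,0,0,0,0,1],[0,0,0,0,0,0,1]])

```text
time_s: 12.4
eef_pos: [0.573, 0.2794, 0.1864]
eef_rot: [0.258, -0.035, 0.965, 0.009]
wrist_force: [1.7, 0.2, -7.2]
opening: 0.396
grasp_force: 61.1
```

```bash
python3 - <<'E'
from h import *
approach(0);p,r,o=pose();print('tool F',r.inv().apply(o['wrist_force']).round(2),o['torque'])
E
```

```text
turn [-0.03 -0.03 -0.02] shift now [ -0.6   0.2 -11.2] after turn [ -0.6   0.2 -11.2] t 12.4 F [ 1.7  0.2 -7.2]
tool F [2.09 0.11 7.12] [-0.17610673  0.68190802 -0.01646567]
```

>>> send_rows(motion=[[0,0,0,0,0,0.5,1],[0,0,0,0,0,0.5,1],[0,0,0,0,0,0.5,1],[0,0,0,0,0,0.5,1],[0,0,0,0,0,0.5,1],[0,0,0,0,0,0.5,1],[0,0,0,0,0,0,1],[0,0,0,0,0,0,1],[0,0,0,0,0,0,1],[0,0,0,0,0,0,1]])

```text
time_s: 13.4
eef_pos: [0.5748, 0.2797, 0.1843]
eef_rot: [0.259, -0.035, 0.965, 0.009]
wrist_force: [-1.2, -0.4, -2.3]
opening: 0.394
grasp_force: 61.1
```

```bash
python3 - <<'E'
from h import *
approach(0);p,r,o=pose();print('tool F',r.inv().apply(o['wrist_force']).round(2),o['torque'])
E
```

```text
turn [-0.01  0.02 -0.03] shift now [ -0.1   0.1 -13.9] after turn [ -0.1   0.1 -13.9] t 13.4 F [-1.2 -0.4 -2.3]
tool F [ 2.16 -0.35  1.36] [-0.21162329  0.729391   -0.09035356]
```

>>> send_rows(motion=[[0,0,0,0,0,0.5,1],[0,0,0,0,0,0.5,1],[0,0,0,0,0,0.5,1],[0,0,0,0,0,0.5,1],[0,0,0,0,0,0,1],[0,0,0,0,0,0,1],[0,0,0,0,0,0,1],[0,0,0,0,0,0,1],[0,0,0,0,0,0,1],[0,0,0,0,0,0,1]])

```text
time_s: 14.4
eef_pos: [0.5759, 0.2799, 0.1836]
eef_rot: [0.259, -0.035, 0.965, 0.01]
wrist_force: [-7.9, -1.3, 5.6]
opening: 0.393
grasp_force: 62.1
```

```bash
python3 - <<'E'
from h import *
approach(0);p,r,o=pose();print('tool F',r.inv().apply(o['wrist_force']).round(2),o['torque'])
E
```

```text
turn [-0.    0.07 -0.02] shift now [  0.4  -0.1 -15.1] after turn [  0.4  -0.1 -15.1] t 14.4 F [-7.9 -1.3  5.6]
tool F [ 4.09 -0.74 -8.89] [-0.41086561  1.15780599 -0.15577772]
```

>>> send_rows(motion=[[0,0,0,0.4,0,1,1],[0,0,0,0,0,1.5,1],[0,0,0,0,0,1.5,1],[0,0,0,0,0,1.5,1],[0,0,0,0,0,1.5,1],[0,0,0,0,0,1.5,1],[0,0,0,0,0,1.5,1],[0,0,0,0,0,0,1],[0,0,0,0,0,0,1],[0,0,0,0,0,0,1]])

```text
time_s: 15.4
eef_pos: [0.5807, 0.2803, 0.1752]
eef_rot: [0.259, -0.035, 0.965, 0.01]
wrist_force: [-10.2, -2.4, 8.4]
opening: 0.394
grasp_force: 62.5
```

```bash
python3 - <<'E'
from h import *
approach(0);p,r,o=pose();print('tool F',r.inv().apply(o['wrist_force']).round(2),o['torque'])
E
```

```text
turn [ 0.    0.1  -0.02] shift now [  0.4  -0.2 -24.7] after turn [  0.4  -0.2 -24.7] t 15.4 F [-10.2  -2.4   8.4]
tool F [  4.75  -1.63 -12.41] [-0.55500354  1.28505507 -0.23312222]
```

>>> send_rows(motion=[[0,0,0,0.4,-0.1,1.5,1],[0,0,0,0,0,1.5,1],[0,0,0,0,0,1.5,1],[0,0,0,0,0,1.5,1],[0,0,0,0,0,1.5,1],[0,0,0,0,0,1.5,1],[0,0,0,0,0,1,1],[0,0,0,0,0,0,1],[0,0,0,0,0,0,1],[0,0,0,0,0,0,1]])

```text
time_s: 16.4
eef_pos: [0.5854, 0.2808, 0.1669]
eef_rot: [0.26, -0.035, 0.965, 0.01]
wrist_force: [-13.0, -2.5, 11.5]
opening: 0.394
grasp_force: 62.8
```

```bash
python3 - <<'E'
from h import *
approach(0);p,r,o=pose();print('tool F',r.inv().apply(o['wrist_force']).round(2),o['torque'])
E
```

```text
turn [ 0.01  0.13 -0.02] shift now [  0.3  -0.2 -34.4] after turn [  0.4  -0.2 -34.4] t 16.4 F [-13.   -2.5  11.5]
tool F [  5.63  -1.52 -16.52] [-0.55222826  1.36582876 -0.21252979]
```

>>> send_rows(motion=[[0,0,0,0.4,-0.1,0.5,1],[0,0,0,0,0,0.5,1],[0,0,0,0,0,0.5,1],[0,0,0,0,0,0,1],[0,0,0,0,0,0,1],[0,0,0,0,0,0,1],[0,0,0,0,0,0,1],[0,0,0,0,0,0,1],[0,0,0,0,0,0,1],[0,0,0,0,0,0,1]])

```text
time_s: 17.4
eef_pos: [0.586, 0.2809, 0.1661]
eef_rot: [0.26, -0.035, 0.965, 0.01]
wrist_force: [-15.2, -3.3, 16.9]
opening: 0.396
grasp_force: 63.7
```

```bash
python3 - <<'E'
from h import *
approach(0);p,r,o=pose();print('tool F',r.inv().apply(o['wrist_force']).round(2),o['torque'])
E
```

```text
turn [ 0.03  0.18 -0.01] shift now [  0.4  -0.3 -35.3] after turn [  0.5  -0.3 -35.3] t 17.4 F [-15.2  -3.3  16.9]
tool F [  4.82  -2.18 -22.39] [-0.59535462  1.47961829 -0.28752944]
```

>>> send_rows(motion=[[0,0,0,0,0,0.5,1],[0,0,0,0,0,0,1],[0,0,0,0,0,0,1],[0,0,0,0,0,0,1],[0,0,0,0,0,0,1],[0,0,0,0,0,0,1],[0,0,0,0,0,0,1],[0,0,0,0,0,0,1],[0,0,0,0,0,0,1],[0,0,0,0,0,0,1]])

```text
time_s: 18.4
eef_pos: [0.5865, 0.2811, 0.1662]
eef_rot: [0.261, -0.035, 0.965, 0.01]
wrist_force: [-17.1, -3.9, 17.8]
opening: 0.393
grasp_force: 64.1
```

```bash
python3 - <<'E'
from h import *
approach(0);p,r,o=pose();print('tool F',r.inv().apply(o['wrist_force']).round(2),o['torque'])
w=cam('wrist');s=cam('scene')
a=cv2.resize(s['color'][90:190,300:400],(400,400),interpolation=cv2.INTER_CUBIC);b=cv2.resize(w['color'][130:270,210:350],(400,400),interpolation=cv2.INTER_CUBIC)
cv2.imwrite('pics/fin.png',np.hstack([a,b])[...,::-1])
E
```

```text
turn [ 0.04  0.23 -0.01] shift now [  0.9  -0.4 -35.4] after turn [  1.   -0.5 -35.4] t 18.4 F [-17.1  -3.9  17.8]
tool F [  5.97  -2.66 -24.14] [-0.62378697  1.56328346 -0.27616391]
```

View pics/fin.png

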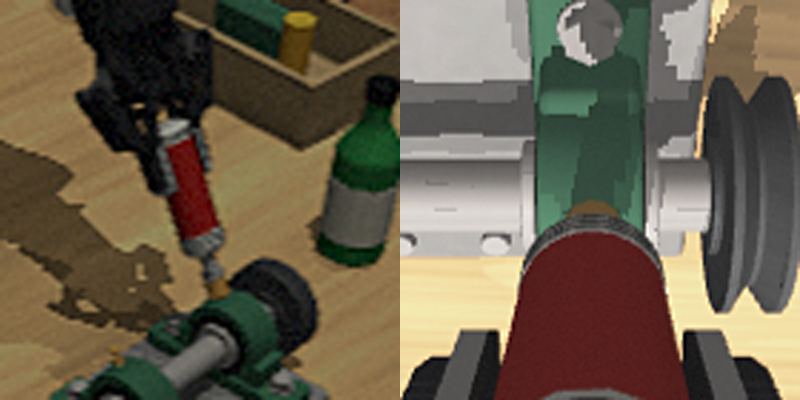

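The final view shows the coupler on the target nipple (left half, about (218,290)), with the tube pressed in and the gun in line. The axial push is about 28 N, and the last advance gave no further travel, so it is on the end stop.

```bash
python3 -c "
from bench import ctrl
print(ctrl.hand_in())"
```

```text
the job is handed in; nothing more can be done
None
```

I handed the job in at about 18 s with the coupler on the nipple beside the pulley, the stroke against its end stop under a push of about 28 N, and the gun still gripped; the snap was read from wrist force only, and the hand-in gave no verdict.

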